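# Work the bleed knob of a brake pressure tester

## Robot

A 7-joint arm with a two-finger parallel gripper is mounted at the origin on the work surface. World frame = base frame: x ahead of the robot, y to its left, z up, the work surface at z = 0. Lengths are in m, angles in rad, forces in N, time in s.
With the tool pointing down it reaches from about 0.425 to 0.875 m from the base axis. Payload 4.7 kg.
Tool frame: the origin (TCP) lies on the centre line of the jaws, within the pads' length; the fingertips stand ahead of it and the grasp point (between the pads) lies 2 mm behind it (nose_length is the z of the fingertips in the tool frame, in m); z points along the fingers, y is the line along which they close (so a half turn about z gives the same grasp; the last joint's range is limited). The gripper opens to 87 mm and grips with 3 to 60 N. Pads are 19 mm wide; open, the fingers measure 117 mm over their backs; the gripper's body (75 mm by 190 mm) begins 51 mm behind the grasp point.
Start: joints at [1.151, 0.321, -0.07, 1.45, 0.023, 1.371, -0.057], TCP at [0.273, -0.59, 0.24] pointing down, gripper open.
Joint ranges: [-2.86, 2.86], [-0.3, 2.09], [-1.38, 1.24], [0.06, 2.45], [-1.56, 4.7], [0.09, 2.05], [-2.69, 2.69]. Speed limits (rad/s): [2.57, 2.57, 3.14, 3.14, 3.14, 3.14, 3.14].

## Interface

Orientations are given as a rotation vector (axis times angle).
In Python, from bench import * gives the robot as it stands.
- The arm moves only by the tool send_rows, never from a script. Its arguments are lists of equal length, an entry for each row: "xyz": the shift along the tool's x, y, z in mm, a list of three; "dr": the turn, a rotation vector about the tool's x, y, z in rad, a list of three. A call has exactly 10 rows; each row is the pose to reach, as a shift and turn from the pose commanded when the call began, along the tool's axes at that moment; what a row does not reach only later rows make up. A row lasts 1/12 s, in which the tool goes at most 41.7 mm and 7.16 degrees, less where a joint would pass 70% of its speed; a pose out of reach is approached as far as the arm can. A call with a gripper value outside its range is refused whole. "jaw" is the finger opening in mm, from 0 to 87, set as the call begins (left out, the last holds). The fingers move at their own pace and stop on an object; "grip_force" is the grip in N (left out, the last holds). Time passes only in rows, so rows that repeat a pose let the fingers close, or fill a call up. It gives the time, the measured TCP pose, the force, the opening and the grip force at its end, in the units of the state.
- get_state(): the state, without advancing time (a new reading comes with each control period).
- get_image(name): name is "scene" or "top" or "wrist"; returns the picture (400x640x3 uint8, red, green, blue); there is no depth.
- calibration(name): a dict with "vfov" (degrees; the focal length in pixels is half the picture's height over the tangent of half this angle, whatever the lens; pixels are square), "cx", "cy" (the principal point, pixels), "rvec" (rotation vector, rad) and "tvec" (3), from world to camera coordinates, as OpenCV has them; the wrist camera has in their place "hand_eye" (4x4, takes a point from camera to tool coordinates, whose origin is the TCP and whose axes are the flange's). Camera axes: x right, y down, z forward; pixel columns grow to the right and rows downward; lengths in m; the calibration is good to about 2 mm. A picture is of the moment at which its call begins: read the wrist's pose just before it. calibration takes no time and is no camera call.
- close_job(): hands the job in; it is judged then, once.
The state is a dict: "time": time; "joint_positions": joint angles; "qd": joint speeds; "joint_torque": joint torques, N m; "position": TCP position; "tool_rot": TCP orientation; "ft_force": force on the tool from outside, world axes, zero at the start; "torque": the same for the moment, N m; "grip_width": opening from 0.0 (shut) to 1.0 (fully open); "grip_force": force on a finger pad.
Only numpy, scipy, OpenCV 4.12 (cv2) and the standard library are available. Lean on these libraries where they do the work, as an engineer would, in place of code of your own. Each camera call takes 0.05 s, during which the arm holds its last target. There are 200 camera calls.

## Task

Before the tester is coupled to a loco brake, its bleed valve must be freed off by hand. Pull the round brass knob on the lid of the grey pressure tester straight up, right out to its detent, keep it out for about a second, then push it back down fully home and let go. Leave the brass T-shaped pull on the same lid as it is.

Things in the scene. Friction and masses are not known exactly. Their poses are not given: they have to be found in the camera images.
- tester: Small grey pressure tester standing fixed on the bench, case 120 mm (its x) by 200 mm (its y), flat lid 70 mm above the bench. Origin at the centre of its underside, z up. In the middle of the lid is a round gauge (diameter 54 mm, 4 mm high); the round bleed knob stands at y = +60 mm and the T-shaped pull at y = -60 mm, both at x = 0, each coming out of a collar 20 mm wide and 5 mm high. It may be turned any way round on the bench.
- bleed_grip (a point): The place to grip the round brass bleed knob: on its axis, 13 mm below its top, moving with it. Its x, y and z axes are parallel to the tester's. The knob is a round body 28 mm in diameter and 18 mm tall under a cap 34 mm in diameter and 6 mm thick, on a 10 mm stem. Fully home, this point is 33 mm above the lid (103 mm above the bench), the knob's underside 22 mm and its top 46 mm above the lid.
- bleed_knob (a joint): How far the bleed knob is pulled out, in m: 0 fully home, 0.035 fully out at the detent (hard stops at both ends); it slides straight up and does not turn. It snaps over: on either side of mid-travel a spring drives it to the nearer end and holds it there. Pulling it off home takes about 5 N, pushing it off the detent about 4 N.
- tee_grip (a point): Middle of the crossbar of the brass T-shaped pull, moving with it: a bar 60 mm long and 12 mm thick along the tester's x on a 10 mm stem. 32 to 47 mm above the lid at the start; it stays where it is left (about 5 N moves it up or down). To be left alone.

How it is judged:
By the outcome, as a careful person would: the job done as asked, in the order asked, and still so for the second after the job is handed in, with the robot touching nothing.
It also fails if it takes over 32 s, if anything falls off the work surface, if the arm or the gripper's body presses on something with over 40 N, if the wrist force passes 120 N, or if a joint passes its speed limit or range.

## Working session

There is one attempt and no reset: what is moved stays moved. The work goes in short steps, Python scripts to look and compute and a tool call to move; the robot and the scene stay as the last step left them, time stands still between calls to the robot, and variables do not carry over. Pictures are saved under pics/ and viewed, at most 10 in all, crops included, and the job is handed in when it is done.

Besides the shell and the picture viewer there is one more tool, called after ">>>" as name(argument=value, ...) on one line, values as JSON. send_rows: Moves the arm, as the interface text tells. Its arguments: {"type":"object","properties":{"xyz":{"type":"array"},"dr":{"type":"array"},"jaw":{"type":"number"},"grip_force":{"type":"number"}},"required":["xyz","dr"]}

```bash
mkdir -p pics; python3 - <<'E'
from bench import *
import cv2
s=get_state();print(s)
for n in("scene","top"):
    cv2.imwrite(f"pics/{n}0.png",get_image(n)[:,:,::-1]);print(n,calibration(n))
print(calibration("wrist"))
try: print(nose_length)
except Exception as e: print(e)
E
```

```text
{'time': 0.0, 'joint_positions': array([ 1.15109341,  0.32181632, -0.07007139,  1.45170065,  0.0226084 ,
        1.37080043, -0.05692708]), 'qd': array([-0.00052965, -0.00025694,  0.00206492, -0.00099244,  0.00038657,
        0.0002875 , -0.00018353]), 'joint_torque': array([ 2.13729090e-04, -4.91291785e+01, -4.03624177e-01, -3.12529063e+01,
       -6.39108382e-02,  4.38970432e-02,  1.89111643e-04]), 'position': array([ 0.27293168, -0.589333  ,  0.23845285]), 'tool_rot': array([-3.06616262e+00, -6.75673522e-01,  8.26295399e-04]), 'ft_force': array([-0.54435987, -0.18302454,  0.32004057]), 'torque': array([-0.01361462,  0.0010134 , -0.01390727]), 'grip_force': 0.0, 'grip_width': 1.0011488512868993}
scene {'vfov': 45.83477488721915, 'cx': 328.6639227583146, 'cy': 197.1706899419204, 'rvec': array([ 1.06837203,  2.4919097 , -0.90673386]), 'tvec': array([ 0.3297952 , -0.26784854,  1.14619538])}
top {'vfov': 46.90363074151702, 'cx': 321.2205769770332, 'cy': 202.14857603576542, 'rvec': array([ 2.15188078, -2.18201302,  0.04811448]), 'tvec': array([0.06666153, 0.55210441, 0.67602494])}
{'vfov': 60.87881987561036, 'cx': 321.5900816599862, 'cy': 193.74548179538462, 'hand_eye': array([[ 2.98639161e-04, -9.61453388e-01, -2.74967804e-01,
         7.49037408e-02],
       [ 9.99999613e-01,  5.14759889e-04, -7.13823911e-04,
         2.66316135e-04],
       [ 8.27850814e-04, -2.74967485e-01,  9.61453169e-01,
        -1.45843700e-01],
       [ 0.00000000e+00,  0.00000000e+00,  0.00000000e+00,
         1.00000000e+00]])}
0.017
```

View pics/top0.png

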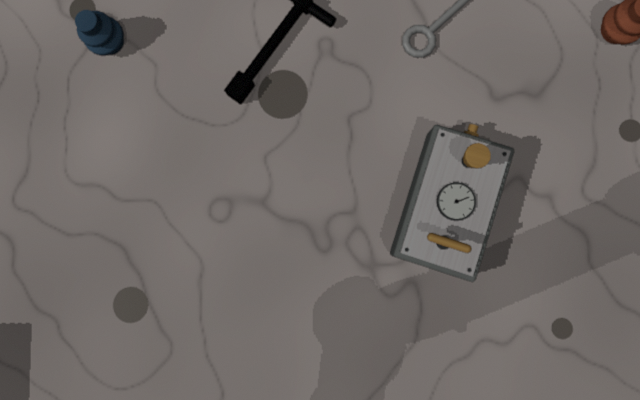

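View pics/scene0.png

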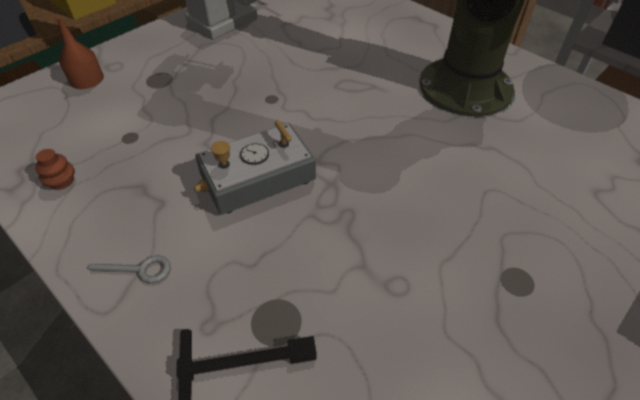

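```bash
cat > h.py <<'E'
from bench import *
import cv2, numpy as np
from scipy.spatial.transform import Rotation as R
def ray(n,px,z,s=None):
    c=calibration(n);f=200/np.tan(np.radians(c["vfov"]/2))
    d=np.array([(px[0]-c["cx"])/f,(px[1]-c["cy"])/f,1])
    if n=="wrist":
        H=c["hand_eye"];T=R.from_rotvec(s["tool_rot"])
        o=T.apply(H[:3,3])+s["position"];d=T.apply(H[:3,:3]@d)
    else:
        M=R.from_rotvec(c["rvec"]).as_matrix();o=-M.T@c["tvec"];d=M.T@d
    return o+d*(z-o[2])/d[2]
E
python3 - <<'E'
from h import *
s=get_state()
g=ray("top",(456,201),.074);k=ray("top",(477,155),.116);print("gauge",g,"knob",k,np.linalg.norm((k-g)[:2]))
print("tee",ray("top",(449,243),.115))
print("scene knob",ray("scene",(221,146),.116),"gauge",ray("scene",(255,153),.074))
T=R.from_rotvec(s["tool_rot"]);print(T.as_matrix())
d=k-g;print("yaw of tester y",np.degrees(np.arctan2(d[1],d[0])), np.hypot(*k[:2]))
t=np.r_[k[:2],.20];print("tool shift mm",T.inv().apply(t-s["position"])*1e3)
E
```

```text
gauge [ 0.54775866 -0.12988628  0.074     ] knob [ 0.60442854 -0.14826269  0.116     ] 0.059574885273183324
tee [ 0.49042777 -0.10840687  0.115     ]
scene knob [ 0.60188556 -0.14888438  0.116     ] gauge [ 0.5467568 -0.1281453  0.074    ]
[[ 9.07377258e-01  4.20316275e-01 -8.60149460e-04]
 [ 4.20317134e-01 -9.07375968e-01  1.53633692e-03]
 [-1.34731536e-04 -1.75557274e-03 -9.99998450e-01]]
yaw of tester y -17.96639084355105 0.6223469128949595
tool shift mm [ 486.20056555 -260.87559103   38.95724489]
```

```bash
python3 - <<'E'
from h import *
for p in((212,25),(467,90),(85,80)): print(p,ray("scene",p,0))
s=get_state();c=calibration("scene");f=200/np.tan(np.radians(c["vfov"]/2))
K=np.array([[f,0,c["cx"]],[0,f,c["cy"]],[0,0,1]])
print(cv2.projectPoints(np.array([s["position"],s["position"]+[0,0,.1]]),c["rvec"],c["tvec"],K,None)[0])
E
```

```text
(212, 25) [ 0.25259448 -0.66134968  0.        ]
(467, 90) [0.00763417 0.01118149 0.        ]
(85, 80) [ 0.62272746 -0.6781203   0.        ]
[[[ 205.88101692  -55.61114446]]

 [[ 197.16225333 -104.68376665]]]
```

>>> send_rows(xyz=[[0, 0, -40], [35, -19, -40], [70, -38, -40], [105, -56, -40], [140, -75, -40], [175, -94, -40], [210, -113, -40], [245, -131, -40], [280, -150, -40], [315, -169, -40]], dr=[[0, 0, 0], [0, 0, 0], [0, 0, 0], [0, 0, 0], [0, 0, 0], [0, 0, 0], [0, 0, 0], [0, 0, 0], [0, 0, 0], [0, 0, 0]], jaw=87, grip_force=20)

```text
time: 0.93
position: [0.4886, -0.3023, 0.2792]
tool_rot: [-3.068, -0.676, 0.001]
ft_force: [-0.7, -0.4, 0.2]
grip_width: 1.001
grip_force: 0.0
```

>>> send_rows(xyz=[[35, -19, 10], [70, -38, 20], [105, -56, 40], [140, -75, 60], [171, -92, 79], [171, -92, 79], [171, -92, 79], [171, -92, 79], [171, -92, 79], [171, -92, 79]], dr=[[0, 0, 0], [0, 0, 0], [0, 0, 0], [0, 0, 0], [0, 0, 0], [0, 0, 0], [0, 0, 0], [0, 0, 0], [0, 0, 0], [0, 0, 0]])

```text
time: 1.77
position: [0.6041, -0.1512, 0.2015]
tool_rot: [3.067, 0.67, 0.001]
ft_force: [0.9, -0.6, 0.6]
grip_width: 0.997
grip_force: 0.0
```

```bash
python3 - <<'E'
from h import *
s=get_state();print(s["time"],s["position"],s["tool_rot"],s["joint_positions"])
import json;json.dump({k:list(s[k]) for k in("position","tool_rot")},open("s1.json","w"))
cv2.imwrite("pics/w1.png",get_image("wrist")[:,:,::-1])
E
```

```text
1.7667 [ 0.60410325 -0.15121247  0.2014908 ] [3.06742441e+00 6.70468481e-01 1.06635458e-03] [ 0.53605481  0.31003732 -0.40989014  1.56456762  0.12825466  1.29216643
 -1.03198992]
```

View pics/w1.png

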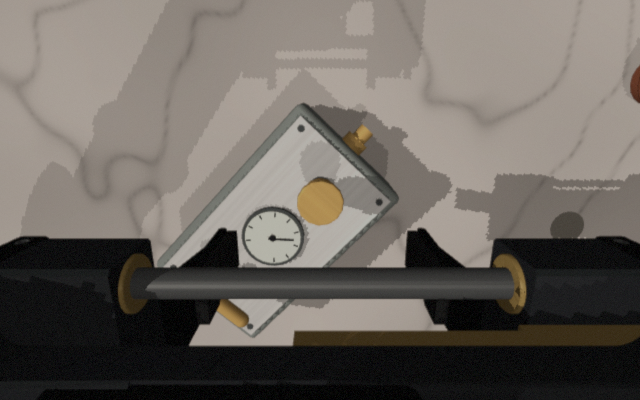

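```bash
python3 - <<'E'
from h import *
import json
s={k:np.array(v) for k,v in json.load(open("s1.json")).items()}
k=ray("wrist",(320,202),.116,s);g=ray("wrist",(274,236),.074,s);print(k,g,np.linalg.norm((k-g)[:2]))
n=get_state();T=R.from_rotvec(n["tool_rot"]);print(n["position"],T.inv().apply(np.r_[k[:2],.101]-n["position"])*1e3)
E
```

```text
[ 0.60615373 -0.14931048  0.116     ] [ 0.54952641 -0.13127329  0.074     ] 0.05943058348789039
[ 0.604169   -0.15097638  0.20149503] [  2.45050923  -0.86571358 100.494827  ]
```

>>> send_rows(xyz=[[2, -1, 25], [2, -1, 50], [2, -1, 70], [2, -1, 85], [2, -1, 95], [2, -1, 100], [2, -1, 100], [2, -1, 100], [2, -1, 100], [2, -1, 100]], dr=[[0, 0, 0], [0, 0, 0], [0, 0, 0], [0, 0, 0], [0, 0, 0], [0, 0, 0], [0, 0, 0], [0, 0, 0], [0, 0, 0], [0, 0, 0]])

```text
time: 2.65
position: [0.6067, -0.1472, 0.1019]
tool_rot: [3.067, 0.676, 0.003]
ft_force: [0.9, -0.4, -0.7]
grip_width: 1.003
grip_force: 0.0
```

>>> send_rows(xyz=[[0, 0, 0], [0, 0, 0], [0, 0, 0], [0, 0, 0], [0, 0, 0], [0, 0, 0], [0, 0, 0], [0, 0, 0], [0, 0, 0], [0, 0, 0]], dr=[[0, 0, 0], [0, 0, 0], [0, 0, 0], [0, 0, 0], [0, 0, 0], [0, 0, 0], [0, 0, 0], [0, 0, 0], [0, 0, 0], [0, 0, 0]], jaw=20, grip_force=25)

```text
time: 3.48
position: [0.6067, -0.1488, 0.1006]
tool_rot: [3.066, 0.674, 0.003]
ft_force: [2.6, -3.0, -2.3]
grip_width: 0.356
grip_force: 24.6
```

```bash
python3 - <<'E'
from h import *
s=get_state();print(s["grip_width"]*87,s["grip_force"],s["position"],s["ft_force"])
im=get_image("scene")[:,:,::-1]
a=cv2.resize(im[80:230,150:350],(800,600),interpolation=cv2.INTER_CUBIC);cv2.imwrite("pics/s2.png",a)
E
```

```text
30.96068911106601 24.648297429084778 [ 0.60665495 -0.14882938  0.10062476] [ 2.63394295 -2.99633571 -2.29879659]
```

View pics/s2.png

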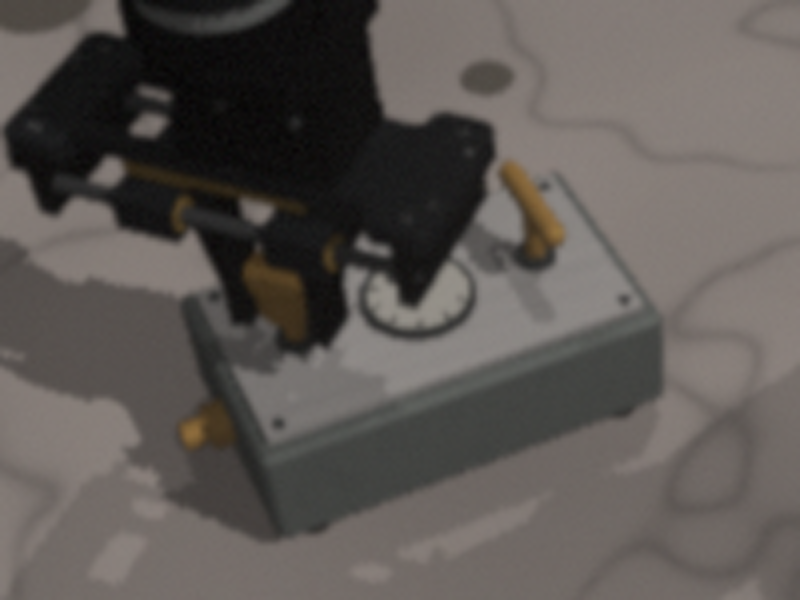

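The knob is between the fingers and the T-pull is clear of them. I'll pull up now.

>>> send_rows(xyz=[[0, 0, -4], [0, 0, -8], [0, 0, -12], [0, 0, -16], [0, 0, -20], [0, 0, -24], [0, 0, -28], [0, 0, -32], [0, 0, -35], [0, 0, -36]], dr=[[0, 0, 0], [0, 0, 0], [0, 0, 0], [0, 0, 0], [0, 0, 0], [0, 0, 0], [0, 0, 0], [0, 0, 0], [0, 0, 0], [0, 0, 0]])

```text
time: 4.37
position: [0.6065, -0.1487, 0.1358]
tool_rot: [3.066, 0.674, 0.002]
ft_force: [8.1, -6.3, -10.0]
grip_width: 0.355
grip_force: 24.7
```

```bash
python3 - <<'E'
from h import *
s=get_state();print(s["grip_width"]*87,s["grip_force"],s["position"],s["ft_force"])
im=get_image("scene")[:,:,::-1]
a=cv2.resize(im[80:230,150:350],(800,600),interpolation=cv2.INTER_CUBIC);cv2.imwrite("pics/s3.png",a)
E
```

```text
30.90939614022304 24.68385636806488 [ 0.60651799 -0.14870832  0.13577392] [  8.05243025  -6.290356   -10.04778395]
```

View pics/s3.png

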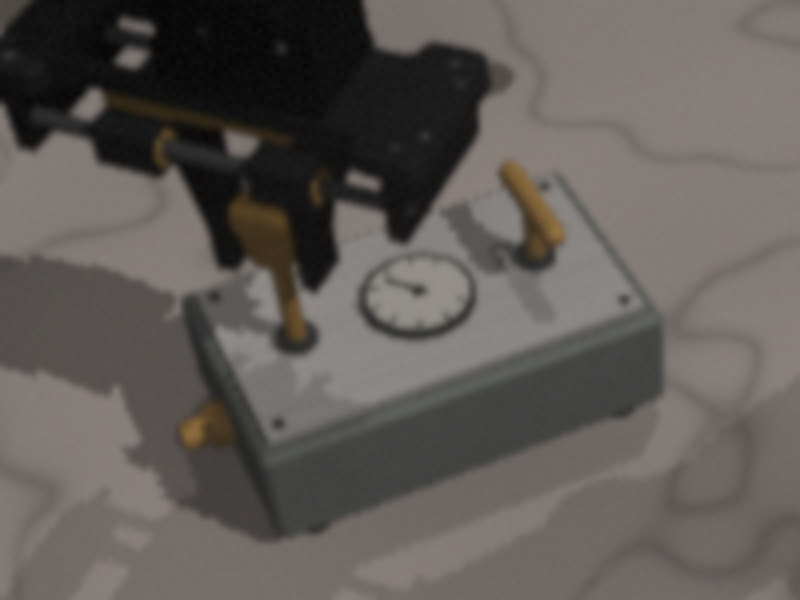

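The stem shows and the downward force is up to 10 N, so the knob is at or near its stop. I'll nudge it 1 mm further and hold.

>>> send_rows(xyz=[[0, 0, -1], [0, 0, -1], [0, 0, -1], [0, 0, -1], [0, 0, -1], [0, 0, -1], [0, 0, -1], [0, 0, -1], [0, 0, -1], [0, 0, -1]], dr=[[0, 0, 0], [0, 0, 0], [0, 0, 0], [0, 0, 0], [0, 0, 0], [0, 0, 0], [0, 0, 0], [0, 0, 0], [0, 0, 0], [0, 0, 0]])

```text
time: 5.25
position: [0.6065, -0.1487, 0.1358]
tool_rot: [3.067, 0.674, 0.002]
ft_force: [7.7, -6.9, -10.8]
grip_width: 0.361
grip_force: 24.7
```

>>> send_rows(xyz=[[0, 0, 0], [0, 0, 0], [0, 0, 0], [0, 0, 0], [0, 0, 5], [0, 0, 10], [0, 0, 15], [0, 0, 20], [0, 0, 25], [0, 0, 30]], dr=[[0, 0, 0], [0, 0, 0], [0, 0, 0], [0, 0, 0], [0, 0, 0], [0, 0, 0], [0, 0, 0], [0, 0, 0], [0, 0, 0], [0, 0, 0]])

```text
time: 6.08
position: [0.6066, -0.1487, 0.1077]
tool_rot: [3.066, 0.674, 0.003]
ft_force: [5.0, -6.1, -2.5]
grip_width: 0.357
grip_force: 24.6
```

>>> send_rows(xyz=[[0, 0, 3], [0, 0, 5], [0, 0, 7], [0, 0, 8], [0, 0, 8], [0, 0, 8], [0, 0, 8], [0, 0, 8], [0, 0, 8], [0, 0, 8]], dr=[[0, 0, 0], [0, 0, 0], [0, 0, 0], [0, 0, 0], [0, 0, 0], [0, 0, 0], [0, 0, 0], [0, 0, 0], [0, 0, 0], [0, 0, 0]])

```text
time: 6.92
position: [0.6066, -0.1487, 0.1005]
tool_rot: [3.066, 0.674, 0.003]
ft_force: [2.3, -4.7, 2.6]
grip_width: 0.357
grip_force: 24.6
```

>>> send_rows(xyz=[[0, 0, 0], [0, 0, 0], [0, 0, 0], [0, 0, 0], [0, 0, 0], [0, 0, 0], [0, 0, 0], [0, 0, 0], [0, 0, 0], [0, 0, 0]], dr=[[0, 0, 0], [0, 0, 0], [0, 0, 0], [0, 0, 0], [0, 0, 0], [0, 0, 0], [0, 0, 0], [0, 0, 0], [0, 0, 0], [0, 0, 0]], jaw=87)

```text
time: 7.75
position: [0.6058, -0.147, 0.0995]
tool_rot: [3.068, 0.676, -0.0]
ft_force: [0.4, -0.2, 1.1]
grip_width: 0.975
grip_force: 0.0
```

>>> send_rows(xyz=[[0, 0, -10], [0, 0, -25], [0, 0, -45], [0, 0, -70], [0, 0, -100], [0, 0, -120], [0, 0, -120], [0, 0, -120], [0, 0, -120], [0, 0, -120]], dr=[[0, 0, 0], [0, 0, 0], [0, 0, 0], [0, 0, 0], [0, 0, 0], [0, 0, 0], [0, 0, 0], [0, 0, 0], [0, 0, 0], [0, 0, 0]])

```text
time: 8.58
position: [0.605, -0.1469, 0.2182]
tool_rot: [-3.067, -0.676, 0.004]
ft_force: [-1.1, -0.2, 1.0]
grip_width: 1.0
grip_force: 0.0
```

```bash
python3 - <<'E'
from h import *
s=get_state();print(s["time"],s["grip_width"]*87,s["position"],s["ft_force"])
im=get_image("scene")[:,:,::-1]
a=cv2.resize(im[80:230,150:350],(800,600),interpolation=cv2.INTER_CUBIC);cv2.imwrite("pics/s4.png",a)
E
```

```text
8.5833 86.96510452091974 [ 0.60498934 -0.14691496  0.21819354] [-1.1433147  -0.24730386  1.03657233]
```

View pics/s4.png

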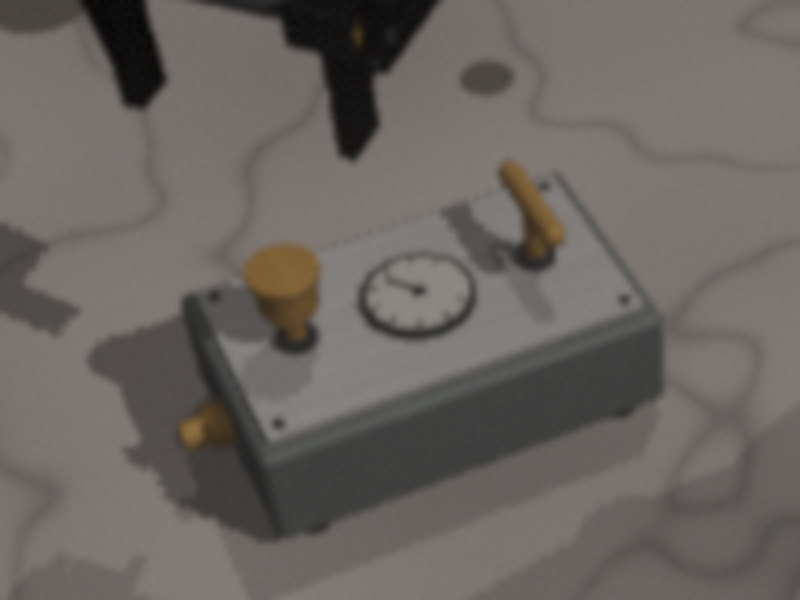

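The cap is back at about (283,265) in the crop, matching where it was at the start. The T-pull hasn't moved and the gripper is clear.

```bash
python3 -c "
from bench import *
print(close_job())"
```

```text
the job is handed in; nothing more can be done
None
```

The bleed knob was pulled out to its stop, held there for over a second, pushed back fully home and released; the T-shaped pull was left alone, and the job was handed in at about 8.6 s.

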